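# Slide the gel cassette into the free rack slot

## Robot

A 6-joint arm with a two-finger parallel gripper is mounted at the origin on a cart in front of the work surface, level with it; the furniture and walls round the work are solid. World frame = base frame: x ahead of the robot, y to its left, z up, the work surface at z = 0. Lengths are in mm, angles in rad, forces in N, time in s.
With the tool pointing down it reaches from about 275 to 750 mm from the base axis. Payload 10.2 kg.
Tool frame: the origin (TCP) lies at the very end of the fingers, on their centre line; the grasp point (between the pads) lies 19 mm behind it (ctrl.grip_depth is the distance from the TCP to the grasp point, in mm); z points along the fingers, x is the direction in which the jaws open and shut, and the axes are right-handed (so a half turn about z gives the same grasp; the last joint's range is limited). The gripper opens to 85 mm and grips with 20 to 120 N. Pads are 22 mm wide; open, the fingers measure 114 mm over their backs; the gripper's body (76 mm by 85 mm) begins 54 mm behind the grasp point. The pads swing forward as they close: fully open they stand 13 mm farther back than shut.
Start: joints at [1.124, 0.313, 1.498, -0, 1.331, -0.223], TCP at [116.529, 511.91, 209.494] pointing down, gripper open.
Joint ranges: [-2.94, 2.94], [-0.97, 2.17], [0.19, 2.56], [-1.23, 4.37], [0.02, 3.11], [-2.88, 2.88]. Speed limits (rad/s): [2.39, 2.39, 3.01, 3.14, 3.14, 3.14].

## Interface

Orientations are given as a unit quaternion [w, x, y, z].
In Python, from rig import ctrl gives the robot as it stands.
- The arm moves only by the tool play_rows, never from a script. Its argument "motion" is a list of rows, each a list of 2 entries, a list of its own where there are three numbers: the shift along the tool's x, y, z in mm, then the turn, a rotation vector about the tool's x, y, z in degrees. A call has 1 to 20 rows; each row shifts and turns the commanded pose from where the row before left it, along the tool's axes as they then stand; what a row does not reach is not made up. A row lasts 1/12 s, in which the tool goes at most 41.7 mm and 7.16 degrees, less where a joint would pass 70% of its speed; a pose out of reach is approached as far as the arm can. A call with a gripper value outside its range is refused whole. "fingers" is the finger opening in mm, from 0 to 85.4, set as the call begins (left out, the last holds). The fingers move at their own pace and stop on an object; "squeeze" is the grip in N (left out, the last holds). Time passes only in rows, so rows that do not move let the fingers close. It gives the time, the measured TCP pose, the force and the opening at its end, in the units of the state.
- ctrl.sense(): the state, without advancing time (a new reading comes with each control period).
- ctrl.capture(name): name is "scene" or "top" or "wrist"; returns the picture (480x640x3 uint8, red, green, blue); there is no depth.
- ctrl.get_calibration(name): a dict with "K" (3x3 intrinsics, pixels), "R" (3x3) and "t" (3): a world point X has camera coordinates R X + t; the wrist camera has in their place "tool_from_camera" (4x4, takes a point from camera to tool coordinates, whose origin is the TCP and whose axes are the tool frame's). Camera axes: x right, y down, z forward; pixel columns grow to the right and rows downward; lengths in mm; the calibration is good to about 2 mm. The wrist camera is an equidistant fisheye: a pixel r from the principal point sees the ray r / f radians off the axis. A picture is of the moment at which its call begins: read the wrist's pose just before it. get_calibration takes no time and is no camera call.
- ctrl.finish_job(): hands the job in, once; it reports no verdict.
Trained networks look in the newest picture that a camera, given by its name, has taken for a name from the list of things; names that differ only in an ending like _2 or _b are one class to them, and where a whole thing is asked for, a point or a joint stands for the part that bears it (a point fixed in the world has none). Each returns a list of dicts, best first, with "p" (0 to 1); they miss things now and then, are a little off and sometimes report something else, mostly with a low value. They report only what shows in the picture. A call takes as long as a camera call. They do not tell look-alikes from the thing itself.
- ctrl.spot_in(camera, name): "position" ([column, row] as shares, 0 to 1, of the picture: columns of its width, rows of its height, amid what is visible of it).
The state is a dict: "time_s": time; "joints": joint angles; "dq": joint speeds; "tau": joint torques, N m; "eef_pos": TCP position; "ee_rot": TCP orientation; "force": force on the tool from outside, world axes, zero at the start; "wrist_torque": the same for the moment, N m; "grip_width": opening from 0.0 (shut) to 1.0 (fully open).
Only numpy, scipy, OpenCV 4.12 (cv2) and the standard library are available. Lean on these libraries where they do the work, as an engineer would, in place of code of your own. Each camera call takes 0.05 s, during which the arm holds its last target. There are 200 camera calls.

## Task

Take the tall flat cassette by its grip tab out of the metal stand and slide it down on edge into the one free slot of the grey rack, until it rests on the slot's floor. Let it down gently, do not drop it in, and leave the three short cassettes and the other things on the bench where they are.

Things in the scene. Friction and masses are not known exactly. Their poses are not given: they have to be found in the camera images.
- cassette: the tall flat cassette: white frame with grey window, panel 120 wide (x) x 8 thick (y) x 110 tall (z) ; grip tab in the middle on top, 60 (x) x 10 (y), from 110 to 140 above the bottom edge. About 0.18 kg. (All in mm.) Origin: centre of its bottom edge. Starts standing on edge in the stand (bottom edge 10 above the table).
- stand: small metal loading stand, fixed: base plate 130 (x) x 60 (y) x 10, and on it two cheeks 110 long (x), rising to 40 above the table, with a 9.6 wide slot (along x) between them, in which the tall cassette stands. (All in mm.) Origin: underside centre.
- rack: grey fixed rack, 150 (x) x 186 (y). Four slots, centres at y = -66, -22, 22, 66, each for one cassette on edge, its width along x. A slot is two facing grooves 11 wide (y); their end walls are 124 apart (x). Floor 10 above the table; ribs straight up to 70, mouth flaring from 70 to 80 (about 20 wide at the top), end lips to 86. (All in mm.) Origin: underside centre.
- slot_clip: small aluminium clip, fixed on the robot side of the rack, in line with the one free slot. (All in mm.) Origin: NOT on the clip but at the centre of the free slot, at table height (slot floor is 10 higher); axes as the rack's. The clip itself is 70 towards -x from it.
- short_0: short flat cassette: white frame with grey window, 120 wide (x) x 8 thick (y) x 85 tall (z), standing on edge in one of the rack's slots, top 95 above the table. (All in mm.) Origin: centre of its bottom edge. Already stored: leave it there.
- short_1: short flat cassette: white frame with grey window, 120 wide (x) x 8 thick (y) x 85 tall (z), standing on edge in one of the rack's slots, top 95 above the table. (All in mm.) Origin: centre of its bottom edge. Already stored: leave it there.
- short_2: short flat cassette: white frame with grey window, 120 wide (x) x 8 thick (y) x 85 tall (z), standing on edge in one of the rack's slots, top 95 above the table. (All in mm.) Origin: centre of its bottom edge. Already stored: leave it there.
- petri_stack: stack of clear petri dishes, 62 across x 49 tall, a bystander. (All in mm.) Origin: underside centre.
- marker_red: red-capped marker pen lying down, 138 long (y), 13 thick, a bystander. (All in mm.) Origin: underside centre.
- mug: blue and white mug, 78 across, 92 tall, a bystander. (All in mm.) Origin: underside centre.
Things that resemble listed ones, but are neither listed nor needed, are in the scene too. Leave any blue or turquoise look-alike of the cassette alone.

How it is judged:
By the outcome, as a careful person would: the job done as asked, in the order asked, and still so for the second after the job is handed in, with the robot touching nothing.
It also fails if it takes over 43 s, if anything falls off the work surface, if the arm or the gripper's body presses on something with over 40 N, if the wrist force passes 120 N, or if a joint passes its speed limit or range.

## Working session

There is one attempt and no reset: what is moved stays moved. The work goes in short steps, Python scripts to look and compute and a tool call to move; the robot and the scene stay as the last step left them, time stands still between calls to the robot, and variables do not carry over. Pictures are saved under pics/ and viewed, about 8 in all and at most 12, crops included, and the job is handed in when it is done.

Besides the shell and the picture viewer there is one more tool, called after ">>>" by a JSON object that holds its "fn" and its "kwargs". play_rows: Moves the arm, as the interface text tells. Its arguments: {"type":"object","properties":{"motion":{"type":"array"},"fingers":{"type":"number"},"squeeze":{"type":"number"}},"required":["motion"]}

```bash
mkdir -p pics
python3 - <<'E'
from rig import ctrl
import cv2,json
s=ctrl.sense();print(s)
for c in("scene","top","wrist"):
    im=ctrl.capture(c);cv2.imwrite(f"pics/{c}0.png",im[:,:,::-1])
    k=ctrl.get_calibration(c);print(c,{a:b.round(4).tolist() if hasattr(b,'round') else b for a,b in k.items()})
    for n in("cassette","stand","rack","slot_clip","short_0"):
        print(n,[( [round(v[0]*640),round(v[1]*480)],round(d["p"],2)) for d in ctrl.spot_in(c,n) for v in[d["position"]]])
E
```

```text
{'time_s': 0.0, 'joints': array([ 1.12360766e+00,  3.13454144e-01,  1.49844115e+00, -1.03303748e-05,
        1.33097501e+00, -2.23412962e-01]), 'dq': array([ 3.09202826e-06, -1.83545234e-03,  9.37829106e-04,  7.61296587e-04,
       -8.97742112e-04,  1.38846048e-04]), 'tau': array([-7.61497608e-05, -4.12244332e+01, -2.59760177e+01, -5.67476161e-05,
        3.74759300e-03, -3.20469360e-05]), 'eef_pos': array([116.40133203, 511.64622781, 208.93143367]), 'ee_rot': array([ 2.82439876e-04,  7.81636060e-01,  6.23734448e-01, -5.73018739e-04]), 'force': array([ 0.16702088,  0.03148236, -0.46962833]), 'wrist_torque': array([ 0.01481152, -0.01187145, -0.02386461]), 'grip_width': 1.001054029677863}
scene {'K': [[492.0962, 0.0, 327.7552], [0.0, 492.0962, 246.3798], [0.0, 0.0, 1.0]], 'R': [[0.4943, -0.8693, 0.0026], [-0.6505, -0.3718, -0.6623], [0.5767, 0.3257, -0.7492]], 't': [-379.5194, 325.2378, 952.5254]}
cassette [([308, 311], 0.79), ([200, 202], 0.68), ([226, 267], 0.66)]
stand [([212, 226], 0.96)]
rack [([370, 272], 0.64)]
slot_clip [([371, 286], 0.61), ([403, 362], 0.58)]
short_0 [([344, 2
[... 179 characters left out ...]
0.0263, -0.9995, 0.018], [-0.9905, -0.0285, -0.1347], [0.1351, -0.0143, -0.9907]], 't': [-136.233, 546.56, 999.0253]}
cassette [([354, 329], 0.96), ([169, 263], 0.91), ([249, 330], 0.66)]
stand [([187, 265], 0.84)]
rack [([456, 338], 0.73), ([369, 247], 0.72)]
slot_clip []
short_0 [([360, 246], 0.92), ([340, 250], 0.67), ([399, 240], 0.62), ([187, 264], 0.48)]
wrist {'K': [[371.6483, 0.0, 320.8006], [0.0, 371.6483, 243.587], [0.0, 0.0, 1.0]], 'tool_from_camera': [[1.0, 0.0001, -0.0006, 0.1046], [0.0001, 0.964, 0.2659, -67.689], [0.0006, -0.2659, 0.964, -165.1376], [0.0, 0.0, 0.0, 1.0]]}
cassette [([2, 409], 0.47), ([151, 457], 0.45)]
stand [([147, 449], 0.56)]
rack []
slot_clip []
short_0 []
```

View pics/scene0.png

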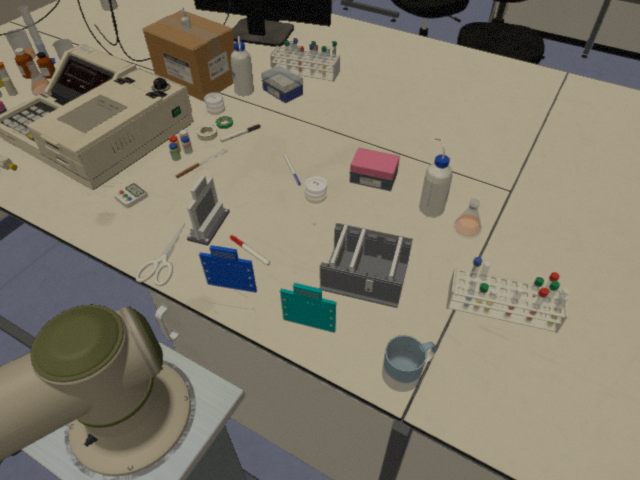

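View pics/top0.png

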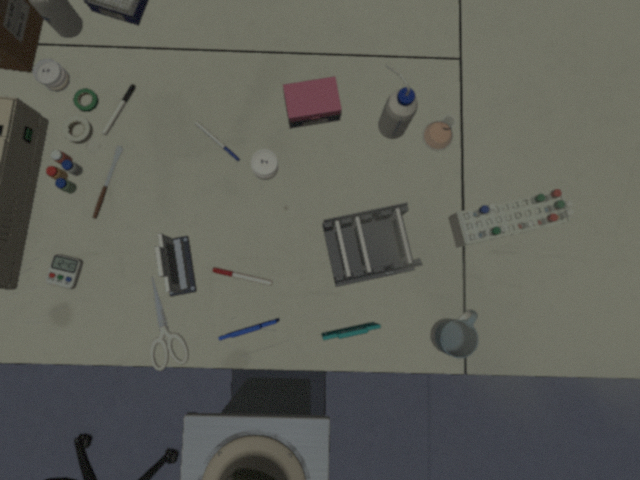

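```bash
cat > h.py <<'E'
from rig import ctrl
import numpy as np, cv2
from scipy.spatial.transform import Rotation as Ro
def q2R(q): return Ro.from_quat(np.r_[q[1:],q[0]]).as_matrix()
def ray(c,uv,s=None):
    k=ctrl.get_calibration(c);K=k["K"];v=np.array([(uv[0]-K[0][2])/K[0][0],(uv[1]-K[1][2])/K[1][1]])
    if c=="wrist":
        r=np.hypot(*v);d=np.r_[v/r*np.sin(r),np.cos(r)];T=np.array(k["tool_from_camera"]);R=q2R(s["ee_rot"])
        return R@T[:3,3]+s["eef_pos"],R@T[:3,:3]@d
    R=np.array(k["R"]);return -R.T@np.array(k["t"]),R.T@np.r_[v,1]
def onz(c,uv,z,s=None):
    o,d=ray(c,uv,s);return (o+d*(z-o[2])/d[2]).round(1)
def proj(c,P,s=None):
    P=np.atleast_2d(np.asarray(P,float));k=ctrl.get_calibration(c);K=np.array(k["K"])
    if c=="wrist":
        T=np.array(k["tool_from_camera"]);p=((P-s["eef_pos"])@q2R(s["ee_rot"])-T[:3,3])@T[:3,:3]
        r=np.hypot(p[:,0],p[:,1]);t=np.arctan2(r,p[:,2]);v=p[:,:2]/r[:,None]*t[:,None]
    else:
        p=P@np.array(k["R"]).T+np.array(k["t"]);v=p[:,:2]/p[:,2:]
    return v*[K[0,0],K[1,1]]+K[:2,2]
E
python3 - <<'E'
from h import *
print(q2R(ctrl.sense()["ee_rot"]).round(3))
for n,uv,z in[("tab ends",(158,237),140),("",(163,265),140),("rack tl",(323,223),80),("tr",(406,206),80),("bl",(336,283),80),("br",(419,264),80)]: print(n,onz("top",uv,z))
a=cv2.imread("pics/top0.png")
b=np.hstack([cv2.resize(a[215:315,130:230],(400,400),interpolation=2),cv2.resize(a[195:295,315:430],(400,400*100//115),interpolation=2) if 0 else cv2.resize(a[195:295,320:420],(400,400),interpolation=2)])
s=cv2.imread("pics/scene0.png")
cv2.imwrite("pics/c1.png",b)
E
```

```text
[[ 0.222  0.975  0.   ]
 [ 0.975 -0.222  0.   ]
 [ 0.     0.    -1.   ]]
tab ends [522.  197.5 140. ]
 [466.5 183.7 140. ]
rack tl [ 569.5 -131.9   80. ]
tr [ 611.9 -310.3   80. ]
bl [ 442.3 -162.5   80. ]
br [ 487.3 -338.1   80. ]
```

View pics/c1.png

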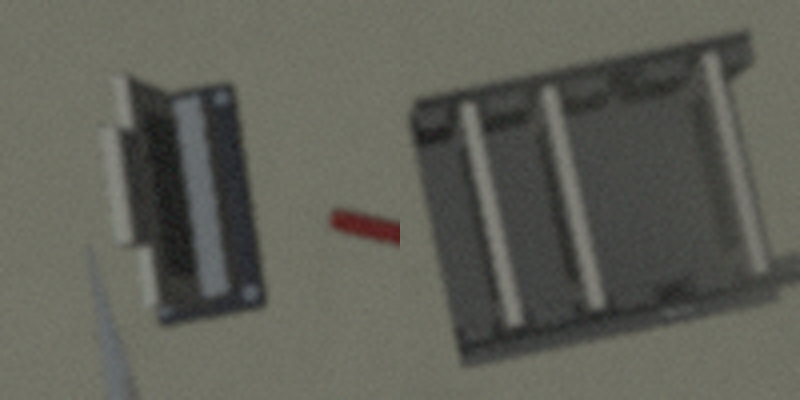

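Run:
```python
from h import *
C=lambda u,v,x0,y0,o: (x0+(u-o)/4,y0+v/4)
A=lambda u,v,z:onz("top",C(u,v,130,215,0),z)
B=lambda u,v,z:onz("top",C(u,v,320,195,400),z)
def line(n,p,q):
    d=q-p;print(n,p,q,"len",np.linalg.norm(d).round(1),"yaw",np.degrees(np.arctan2(d[1],d[0])).round(2),"mid",((p+q)/2).round(1))
line("tab",A(125,243,140),A(114,128,140))
line("panel",A(149,303,120),A(122,78,120))
line("base",A(262,303,10),A(233,87,10))
line("short0",B(515,325,95),B(468,105,95))
line("short1",B(598,307,95),B(549,88,95))
line("short2",B(760,270,95),B(710,57,95))
```

```text
tab [445.3 185.6 140. ] [502.  195.1 140. ] len 57.5 yaw 9.51 mid [473.6 190.4 140. ]
panel [416.5 177.8 120. ] [529.6 199.4 120. ] len 115.1 yaw 10.81 mid [473.  188.6 120. ]
base [418.9 148.   10. ] [540.2 171.9  10. ] len 123.6 yaw 11.15 mid [479.6 160.   10. ]
short0 [ 456.5 -187.9   95. ] [ 571.7 -161.    95. ] len 118.3 yaw 13.14 mid [ 514.1 -174.4   95. ]
short1 [ 467. -231.   95.] [ 582.  -203.7   95. ] len 118.2 yaw 13.35 mid [ 524.5 -217.4   95. ]
short2 [ 488.7 -315.7   95. ] [ 601.3 -289.1   95. ] len 115.7 yaw 13.29 mid [ 545.  -302.4   95. ]
```

>>> {"fn": "play_rows", "kwargs": {"motion": [[[0, 0, 0], [0, 0, -6]], [[0, 0, 0], [0, 0, -6]], [[0, 0, 0], [0, 0, -6]], [[0, 0, 0], [0, 0, -5.7]], [[-27.5, 20.6, -1], [0, 0, 0]], [[-27.5, 20.6, -1], [0, 0, 0]], [[-27.5, 20.6, -1], [0, 0, 0]], [[-27.5, 20.6, -1], [0, 0, 0]], [[-27.5, 20.6, -1], [0, 0, 0]], [[-27.5, 20.6, -1], [0, 0, 0]], [[-27.5, 20.6, -1], [0, 0, 0]], [[-27.5, 20.6, -1], [0, 0, 0]], [[-27.5, 20.6, -1], [0, 0, 0]], [[-27.5, 20.6, -1], [0, 0, 0]], [[-27.5, 20.6, -1], [0, 0, 0]], [[-27.5, 20.6, -1], [0, 0, 0]], [[-27.5, 20.6, -1], [0, 0, 0]], [[-27.5, 20.6, -1], [0, 0, 0]], [[0, 0, 0], [0, 0, 0]], [[0, 0, 0], [0, 0, 0]]]}}

```text
time_s: 2.57
eef_pos: [473.1, 187.2, 223.2]
ee_rot: [-0.0, 0.638, 0.77, -0.0]
force: [-0.1, 0.6, -0.7]
grip_width: 1.002
```

Run:
```python
from h import *
s=ctrl.sense();print(s["time_s"],s["eef_pos"].round(1),q2R(s["ee_rot"]).round(3).tolist(),np.abs(s["dq"]).max())
im=ctrl.capture("wrist");cv2.imwrite("pics/w1.png",im[:,:,::-1])
```

```text
2.5667 [473.1 187.2 223.2] [[-0.186, 0.983, -0.001], [0.983, 0.186, 0.0], [0.0, -0.001, -1.0]] 0.04724573626371379
```

View pics/w1.png

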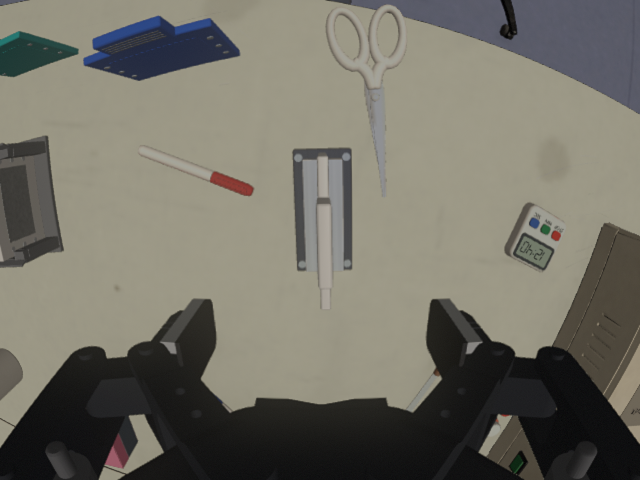

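Run:
```python
from h import *
s=ctrl.sense()
a=cv2.imread("pics/w1.png")
cv2.imwrite("pics/c2.png",cv2.resize(a[140:320,270:380],None,fx=3.3,fy=3.3,interpolation=2))
W=lambda u,v,z:onz("wrist",(u,v),z,s)
g=cv2.cvtColor(a,6).astype(int)
for v in (160,175,190,205,220,240,260,280,285,295,303): print(v,g[v,300:350].tolist())
for n,p,q in[("tab",W(323.5,198,150),W(324.5,288,150)),("panel",W(323,154,120),W(325,308,120)),("base",W(322.5,149,10),W(323,271,10))]:
    d=q-p;print(n,p,q,np.linalg.norm(d),np.degrees(np.arctan2(d[1],d[0])),(p+q)/2)
```

```text
160 [124, 103, 109, 146, 146, 145, 146, 148, 149, 149, 149, 145, 141, 141, 141, 141, 137, 122, 148, 161, 163, 165, 166, 167, 169, 171, 168, 155, 126, 142, 144, 144, 146, 147, 147, 146, 145, 145, 145, 145, 147, 146, 103, 85, 108, 117, 117, 112, 94, 73]
175 [74, 75, 102, 132, 144, 142, 142, 144, 146, 145, 145, 144, 144, 144, 143, 146, 141, 111, 139, 160, 163, 164, 165, 167, 168, 170, 168, 153, 118, 140, 143, 142, 144, 146, 146, 145, 145, 144, 143, 143, 146, 147, 114, 82, 72, 71, 72, 72, 72, 70]
190 [75, 73, 78, 113, 142, 142, 142, 142, 145, 145, 145, 143, 142, 142, 142, 144, 141, 121, 133, 155, 162, 163, 165, 166, 167, 169, 168, 158, 134, 143, 143, 142, 143, 144, 146, 145, 144, 144, 142, 142, 144, 145, 130, 97, 74, 72, 70, 70, 72, 71]
205 [74, 73, 76, 105, 133, 142, 142, 142, 144, 146, 146, 145, 143, 143, 142, 133, 113, 127, 141, 149, 149, 150, 150, 151, 152, 152, 154, 156, 157, 152, 136, 138, 142, 144, 145, 146, 145, 143, 142, 143, 144, 145, 133, 104, 74, 71, 71, 72, 72, 73]
220 [75, 74, 73, 77, 113, 142, 142, 141, 142, 144, 146, 146, 145, 143, 142, 132, 111, 128, 144, 159, 161, 162, 
[... 1259 characters left out ...]
2, 163, 163, 164, 165, 167, 157, 137, 145, 151, 152, 151, 152, 150, 151, 151, 151, 151, 151, 151, 151, 152, 151, 153, 153, 153, 153]
303 [152, 152, 152, 151, 151, 151, 151, 151, 151, 152, 152, 153, 153, 153, 153, 153, 152, 152, 152, 150, 128, 135, 154, 162, 163, 163, 164, 164, 164, 159, 141, 146, 151, 151, 151, 151, 150, 151, 152, 151, 151, 152, 152, 152, 151, 151, 151, 151, 151, 151]
tab [440.  183.8 150. ] [501.2 196.4 150. ] 62.4835978477552 11.633633998940434 [470.6 190.1 150. ]
panel [412.9 178.5 120. ] [530.  202.7 120. ] 119.57445379344203 11.676424999101142 [471.45 190.6  120.  ]
base [410.8 178.2  10. ] [537.9 203.1  10. ] 129.51609938536595 11.084359704386166 [474.35 190.65  10.  ]
```

View pics/c2.png

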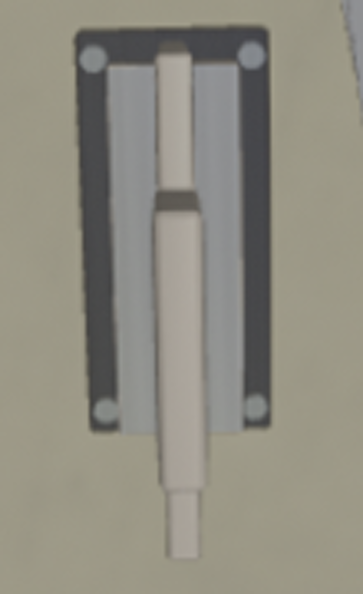

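Run:
```python
from h import *
s=ctrl.sense()
W=lambda u,v,z:onz("wrist",(u,v),z,s)
R=q2R(s["ee_rot"])
for n,p,q in[("tab",W(323.8,203.6,150),W(325.6,288,150)),("panel",W(323,156,120),W(325.8,308.8,120)),("baseL",W(293,150,10),W(298,271,10)),("baseR",W(351.5,149,10),W(351.5,270,10))]:
    d=q-p;m=(p+q)/2;print(n,p,q,np.linalg.norm(d).round(1),np.degrees(np.arctan2(d[1],d[0])).round(2),m,"tool",(R.T@(m-s["eef_pos"])).round(1))
```

```text
tab [443.6 184.7 150. ] [501.1 197.1 150. ] 58.8 12.17 [472.35 190.9  150.  ] tool [ 2.7  0.6 73.3]
panel [414.3 178.7 120. ] [530.6 203.4 120. ] 118.9 11.99 [472.45 191.05 120.  ] tool [  2.9   0.7 103.3]
baseL [417.2 149.1  10. ] [543.  176.6  10. ] 128.8 12.33 [480.1  162.85  10.  ] tool [-26.3   3.  213.3]
baseR [405.1 206.9  10. ] [531.1 233.2  10. ] 128.7 11.79 [468.1  220.05  10.  ] tool [ 32.1   2.  213.3]
```

>>> {"fn": "play_rows", "kwargs": {"motion": [[[2.8, 0.6, 0], [0, 0, -1.4]], [[0, 0, 15], [0, 0, 0]], [[0, 0, 15], [0, 0, 0]], [[0, 0, 15], [0, 0, 0]], [[0, 0, 15], [0, 0, 0]], [[0, 0, 15], [0, 0, 0]], [[0, 0, 12], [0, 0, 0]], [[0, 0, 10], [0, 0, 0]], [[0, 0, 0], [0, 0, 0]], [[0, 0, 0], [0, 0, 0]], [[0, 0, 0], [0, 0, 0]]], "fingers": 40, "squeeze": 50}}

```text
time_s: 3.53
eef_pos: [472.7, 191.5, 127.3]
ee_rot: [0.0, 0.627, 0.779, 0.001]
force: [-0.1, -0.2, -0.5]
grip_width: 0.469
```

Run:
```python
from h import *
s=ctrl.sense();print(s["time_s"],s["eef_pos"].round(1),s["force"].round(2))
im=ctrl.capture("wrist");cv2.imwrite("pics/w2.png",im[:,:,::-1])
```

```text
3.5333 [472.7 191.5 127.3] [-0.13 -0.25 -0.53]
```

View pics/w2.png

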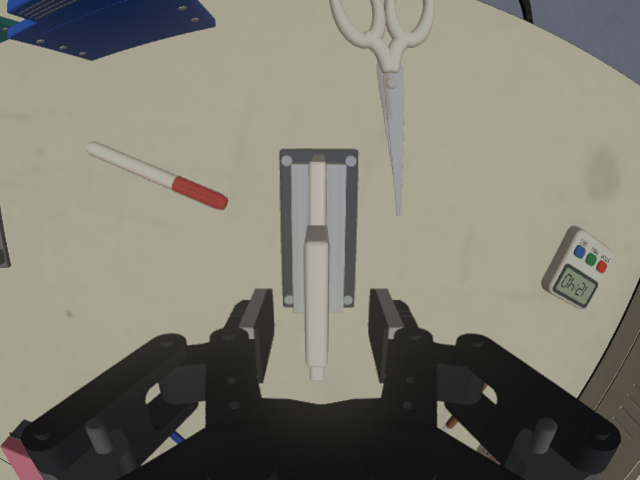

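>>> {"fn": "play_rows", "kwargs": {"motion": [[[-1.5, 0, 1], [0, 0, 0]], [[0, 0, 0], [0, 0, 0]], [[0, 0, 0], [0, 0, 0]]]}}

```text
time_s: 3.83
eef_pos: [472.9, 189.6, 125.7]
ee_rot: [0.0, 0.628, 0.779, 0.0]
force: [-0.0, 0.7, 0.1]
grip_width: 0.465
```

>>> {"fn": "play_rows", "kwargs": {"motion": [[[0, 0, 0], [0, 0, 0]], [[0, 0, 0], [0, 0, 0]], [[0, 0, 0], [0, 0, 0]], [[0, 0, 0], [0, 0, 0]], [[0, 0, 0], [0, 0, 0]], [[0, 0, 0], [0, 0, 0]]], "fingers": 0}}

```text
time_s: 4.33
eef_pos: [472.9, 189.7, 125.7]
ee_rot: [0.0, 0.627, 0.779, 0.0]
force: [-0.8, 0.1, 3.6]
grip_width: 0.086
```

>>> {"fn": "play_rows", "kwargs": {"motion": [[[0, 0, 0], [0, 0, 0]], [[0, 0, -4], [0, 0, 0]], [[0, 0, -6], [0, 0, 0]], [[0, 0, -10], [0, 0, 0]], [[0, 0, -10], [0, 0, 0]], [[0, 0, -10], [0, 0, 0]], [[0, 0, -15], [0, 0, 0]], [[0, 0, -15], [0, 0, 0]], [[0, 0, -20], [0, 0, 0]], [[0, 0, -20], [0, 0, 0]], [[0, 0, -15], [0, 0, 0]], [[0, 0, 0], [0, 0, 0]], [[0, 0, 0], [0, 0, 0]]]}}

```text
time_s: 5.42
eef_pos: [472.9, 189.7, 251.0]
ee_rot: [0.0, 0.627, 0.779, 0.001]
force: [-0.6, -1.1, -1.7]
grip_width: 0.085
```

Run:
```python
from h import *
s=ctrl.sense();print(s["time_s"],s["eef_pos"].round(1),s["force"].round(2),s["grip_width"])
im=ctrl.capture("wrist");cv2.imwrite("pics/w3.png",im[:,:,::-1])
# plan transit to rack slot (534.7,-260), yaw 13.3
R=q2R(s["ee_rot"]);print(np.degrees(np.arctan2(R[1,1],R[0,1])))
```

```text
5.4167 [472.9 189.7 251. ] [-0.65 -1.06 -1.65] 0.08477932358019276
12.276209016764007
```

View pics/w3.png

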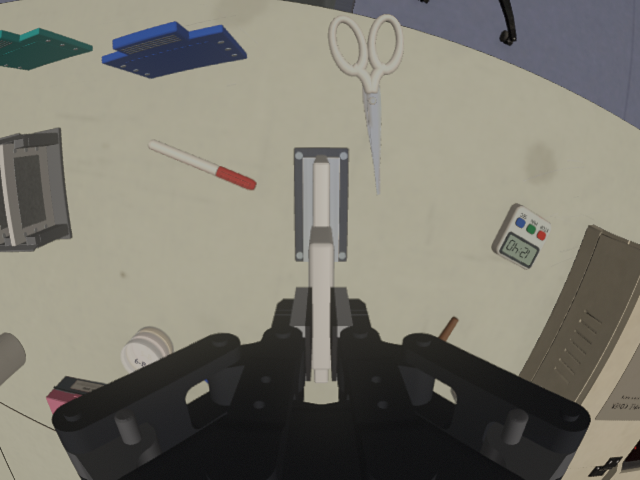

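Run:
```python
from h import *
s=ctrl.sense();R=q2R(s["ee_rot"])
a=cv2.imread("pics/w3.png");g=cv2.cvtColor(a,6).astype(int)
for v in (170,200,220,250,275): print(v,g[v,305:340].tolist())
print(g[150:256,321].tolist()); print(g[355:390,321].tolist())
zt=s["eef_pos"][2]+24.3
for n,uv,z in[("pn",(321,163),zt-30),("pf",(321,381),zt-30),("tn",(321,243),zt)]:
    print(n,(R.T@(onz("wrist",uv,z,s)-s["eef_pos"])).round(1))
d=np.array([534.7,-260,251])-s["eef_pos"];print(R.T@d)
```

```text
170 [155, 156, 158, 158, 158, 157, 155, 141, 135, 154, 168, 174, 175, 176, 177, 178, 179, 179, 181, 181, 183, 182, 178, 168, 150, 155, 159, 158, 157, 156, 156, 156, 157, 160, 157]
200 [155, 154, 156, 158, 158, 157, 154, 136, 132, 153, 167, 175, 175, 176, 176, 177, 178, 180, 181, 181, 182, 181, 176, 167, 143, 152, 158, 158, 157, 155, 155, 154, 158, 158, 112]
220 [155, 155, 157, 158, 159, 158, 155, 141, 136, 152, 166, 175, 175, 176, 176, 177, 178, 179, 180, 181, 182, 181, 175, 164, 138, 152, 158, 159, 157, 155, 155, 155, 158, 156, 98]
250 [156, 157, 153, 113, 115, 138, 151, 160, 168, 172, 172, 173, 173, 174, 174, 175, 176, 176, 177, 177, 178, 178, 179, 180, 177, 173, 168, 155, 131, 130, 156, 158, 158, 136, 95]
275 [162, 163, 161, 137, 116, 136, 149, 159, 167, 172, 172, 172, 173, 174, 174, 175, 176, 176, 177, 177, 178, 178, 179, 179, 175, 170, 167, 150, 137, 149, 163, 164, 164, 163, 163]
[81, 81, 80, 81, 86, 94, 100, 100, 99, 99, 99, 100, 121, 163, 169, 178, 179, 179, 179, 179, 179, 179, 179, 179, 179, 179, 179, 179, 179, 179, 178, 179, 179, 178, 179, 178, 178, 179, 179, 179, 178, 179, 179, 179, 179, 178, 178, 179, 179, 179, 178, 179, 178, 178, 178, 179, 178, 179, 178, 178, 178, 178, 178, 178, 179, 179, 179, 178, 178, 178, 178, 178, 178, 178, 179, 178, 147, 110, 99, 99, 100, 100, 101, 100, 100, 101, 101, 100, 101, 101, 101, 102, 110, 134, 155, 161, 165, 171, 175, 176, 176, 176, 176, 176, 175, 176]
[172, 172, 172, 172, 172, 171, 172, 171, 171, 171, 171, 171, 170, 162, 159, 168, 171, 171, 172, 172, 171, 171, 171, 171, 171, 171, 172, 159, 156, 156, 156, 156, 155, 156, 156]
pn [  0.3 -58.7   5.8]
pf [ 0.2 59.2  5.7]
tn [  0.3 -29.  -24.3]
[-452.54769466  -34.81706201   -0.95706377]
```

>>> {"fn": "play_rows", "kwargs": {"motion": [[[-12, -1, 0], [0, 0, -1]], [[-25, -2, 0], [0, 0, 0]], [[-33, -2.5, 0], [0, 0, 0]], [[-33, -2.5, 0], [0, 0, 0]], [[-33, -2.5, 0], [0, 0, 0]], [[-33, -2.5, 0], [0, 0, 0]], [[-33, -2.5, 0], [0, 0, 0]], [[-33, -2.5, 0], [0, 0, 0]], [[-33, -2.5, 0], [0, 0, 0]], [[-33, -2.5, 0], [0, 0, 0]], [[-33, -2.5, 0], [0, 0, 0]], [[-33, -2.5, 0], [0, 0, 0]], [[-33, -2.5, 0], [0, 0, 0]], [[-33, -2.5, 0], [0, 0, 0]], [[-20, 0, 0], [0, 0, 0]], [[0, 0, 0], [0, 0, 0]], [[0, 0, 0], [0, 0, 0]], [[0, 0, 0], [0, 0, 0]]]}}

```text
time_s: 6.97
eef_pos: [544.2, -258.1, 249.6]
ee_rot: [-0.001, 0.62, 0.784, 0.0]
force: [0.1, -0.9, -1.4]
grip_width: 0.081
```

Run:
```python
from h import *
s=ctrl.sense();print(s["time_s"],s["eef_pos"].round(1),s["force"].round(2),s["grip_width"])
im=ctrl.capture("wrist");cv2.imwrite("pics/w4.png",im[:,:,::-1])
cv2.imwrite("pics/w4v.png",cv2.resize(im[60:460,70:570,::-1],None,fx=1.5,fy=1.5,interpolation=2))
R=q2R(s["ee_rot"]);print(np.degrees(np.arctan2(R[1,1],R[0,1])))
```

```text
6.9667 [ 544.2 -258.1  249.6] [ 0.06 -0.88 -1.36] 0.08067644380962227
13.2966218012701
```

View pics/w4v.png

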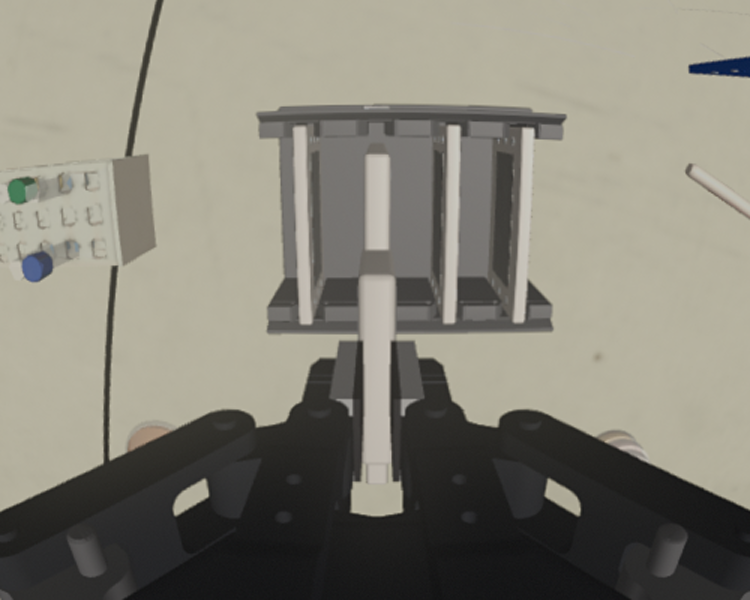

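Run:
```python
from h import *
s=ctrl.sense();R=q2R(s["ee_rot"])
g=cv2.cvtColor(cv2.imread("pics/w4.png"),6).astype(float)
def mid(v,u):  # centre of bright strip near u
    r=g[v-1:v+2,int(u)-12:int(u)+13].mean(0);m=r>(r.max()+np.median(r))/2
    m=r>0.8*r.max(); i=np.flatnonzero(m);k=i[np.argmin(abs(i-12))];a=b=k
    while a>0 and m[a-1]:a-=1
    while b<24 and m[b+1]:b+=1
    return int(u)-12+(a+b)/2,b-a+1
def P(u,v):return (u/1.5+70,v/1.5+60)
for n,a,b in[("s2",P(301,127),P(306,324)),("s1",P(453.5,127),P(449.5,323)),("s0",P(527,130),P(519,321))]:
    pts=[]
    for f in np.linspace(.06,.94,12):
        v=round(a[1]+(b[1]-a[1])*f);u=a[0]+(b[0]-a[0])*f
        m,w=mid(v,u)
        if w<12: pts.append(R.T@(onz("wrist",(m,v),95,s)-s["eef_pos"]))
    p=np.array(pts);c=np.polyfit(p[:,1],p[:,0],1);e=[(R.T@(onz("wrist",q,95,s)-s["eef_pos"])).round(1)[:2] for q in(a,b)]
    print(n,len(p),"x at y=0",c[1].round(2),"angle deg",np.degrees(c[0]).round(2),"ends",e,"midy",((e[0]+e[1])/2)[1])
for n,q,z in[("lipTL",P(257,113),86),("lipTR",P(565,115),86),("lipBL",P(268,333),86),("lipBR",P(552,331),86),("clip",P(377,107),80)]:
    print(n,(R.T@(onz("wrist",q,z,s)-s["eef_pos"])).round(1))
```

```text
s2 12 x at y=0 -43.67 angle deg 0.21 ends [array([-42.9, -67.2]), array([-43.1,  51.6])] midy -7.800000000000001
s1 12 x at y=0 44.46 angle deg 0.06 ends [array([ 44.3, -67.2]), array([45.2, 51. ])] midy -8.100000000000001
s0 3 x at y=0 87.66 angle deg 1.64 ends [array([ 87.8, -67.1]), array([89.3, 50.2])] midy -8.449999999999996
lipTL [-70.4 -76.5 164. ]
lipTR [114.3 -77.5 164.2]
lipBL [-69.2  61.4 163.9]
lipBR [115.1  60.9 164.1]
clip [  0.5 -78.7 170.1]
```

>>> {"fn": "play_rows", "kwargs": {"motion": [[[0.1, -8.1, 0], [0, 0, 0]], [[0, 0, 10], [0, 0, 0]], [[0, 0, 12], [0, 0, 0]], [[0, 0, 12], [0, 0, 0]], [[0, 0, 6], [0, 0, 0]], [[0, 0, 0], [0, 0, 0]], [[0, 0, 0], [0, 0, 0]], [[0, 0, 0], [0, 0, 0]]]}}

```text
time_s: 7.68
eef_pos: [536.8, -260.7, 211.2]
ee_rot: [0.001, 0.621, 0.784, -0.0]
force: [-0.5, 0.9, -1.6]
grip_width: 0.083
```

Run:
```python
from h import *
s=ctrl.sense();print(s["time_s"],s["eef_pos"].round(1),s["force"].round(2),s["wrist_torque"].round(2))
im=ctrl.capture("wrist");cv2.imwrite("pics/w5.png",im[:,:,::-1])
cv2.imwrite("pics/w5v.png",cv2.resize(im[60:380,170:470,::-1],None,fx=1.8,fy=1.8,interpolation=2))
```

```text
7.6833 [ 536.8 -260.7  211.2] [-0.53  0.9  -1.59] [0.04 0.02 0.01]
```

View pics/w5v.png

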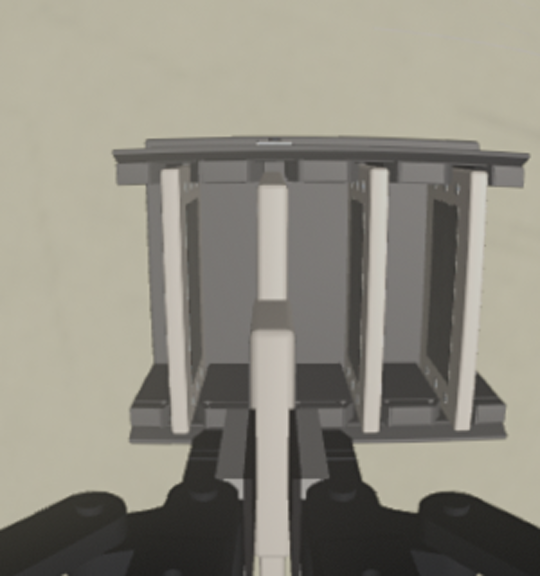

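>>> {"fn": "play_rows", "kwargs": {"motion": [[[0, 0, 4], [0, 0, 0]], [[0, 0, 6], [0, 0, 0]], [[0, 0, 6], [0, 0, 0]], [[0, 0, 5], [0, 0, 0]], [[0, 0, 4], [0, 0, 0]], [[0, 0, 4], [0, 0, 0]], [[0, 0, 4], [0, 0, 0]], [[0, 0, 4], [0, 0, 0]], [[0, 0, 0], [0, 0, 0]], [[0, 0, 0], [0, 0, 0]]]}}

```text
time_s: 8.57
eef_pos: [536.6, -260.6, 173.4]
ee_rot: [-0.0, 0.621, 0.784, 0.0]
force: [0.7, -0.1, -1.7]
grip_width: 0.085
```

Bottom edge is at about 58, inside the straight groove with no contact force.

>>> {"fn": "play_rows", "kwargs": {"motion": [[[0, 0, 4], [0, 0, 0]], [[0, 0, 5], [0, 0, 0]], [[0, 0, 5], [0, 0, 0]], [[0, 0, 5], [0, 0, 0]], [[0, 0, 5], [0, 0, 0]], [[0, 0, 5], [0, 0, 0]], [[0, 0, 5], [0, 0, 0]], [[0, 0, 4], [0, 0, 0]], [[0, 0, 3], [0, 0, 0]], [[0, 0, 2], [0, 0, 0]], [[0, 0, 0], [0, 0, 0]], [[0, 0, 0], [0, 0, 0]]]}}

```text
time_s: 9.57
eef_pos: [536.6, -260.7, 130.6]
ee_rot: [0.0, 0.621, 0.784, 0.0]
force: [-0.5, 1.0, -0.5]
grip_width: 0.083
```

Expected to rest at TCP z of about 125.7; creeping down.

>>> {"fn": "play_rows", "kwargs": {"motion": [[[0, 0, 1], [0, 0, 0]], [[0, 0, 1], [0, 0, 0]], [[0, 0, 1], [0, 0, 0]], [[0, 0, 0.8], [0, 0, 0]], [[0, 0, 0], [0, 0, 0]], [[0, 0, 0], [0, 0, 0]]]}}

```text
time_s: 10.07
eef_pos: [536.6, -260.6, 126.7]
ee_rot: [-0.0, 0.621, 0.784, -0.0]
force: [0.5, -0.2, -0.7]
grip_width: 0.082
```

>>> {"fn": "play_rows", "kwargs": {"motion": [[[0, 0, 0.5], [0, 0, 0]], [[0, 0, 0.5], [0, 0, 0]], [[0, 0, 0.4], [0, 0, 0]], [[0, 0, 0], [0, 0, 0]], [[0, 0, 0], [0, 0, 0]]]}}

```text
time_s: 10.48
eef_pos: [536.7, -260.8, 125.7]
ee_rot: [0.0, 0.621, 0.784, -0.0]
force: [-2.8, -0.6, 5.0]
grip_width: 0.085
```

>>> {"fn": "play_rows", "kwargs": {"motion": [[[0, 0, 0.2], [0, 0, 0]], [[0, 0, 0], [0, 0, 0]], [[0, 0, 0], [0, 0, 0]]]}}

```text
time_s: 10.73
eef_pos: [536.7, -260.9, 125.7]
ee_rot: [0.001, 0.621, 0.784, -0.0]
force: [-2.4, 0.1, 6.0]
grip_width: 0.082
```

>>> {"fn": "play_rows", "kwargs": {"motion": [[[0, 0, 0], [0, 0, 0]], [[0, 0, 0], [0, 0, 0]], [[0, 0, 0], [0, 0, 0]], [[0, 0, 0], [0, 0, 0]], [[0, 0, 0], [0, 0, 0]]], "fingers": 36}}

```text
time_s: 11.15
eef_pos: [536.6, -260.5, 124.9]
ee_rot: [-0.0, 0.621, 0.784, 0.0]
force: [0.4, -0.2, -0.0]
grip_width: 0.419
```

>>> {"fn": "play_rows", "kwargs": {"motion": [[[0, 0, -5], [0, 0, 0]], [[0, 0, -10], [0, 0, 0]], [[0, 0, -15], [0, 0, 0]], [[0, 0, -20], [0, 0, 0]], [[0, 0, -25], [0, 0, 0]], [[0, 0, -25], [0, 0, 0]], [[0, 0, -20], [0, 0, 0]], [[0, 0, 0], [0, 0, 0]], [[0, 0, 0], [0, 0, 0]], [[0, 0, 0], [0, 0, 0]]]}}

```text
time_s: 11.98
eef_pos: [536.3, -260.4, 244.7]
ee_rot: [-0.0, 0.621, 0.784, -0.0]
force: [-0.8, -0.2, -0.7]
grip_width: 0.423
```

Run:
```python
from h import *
s=ctrl.sense();R=q2R(s["ee_rot"]);print(s["time_s"],s["eef_pos"].round(1),s["force"].round(2),s["grip_width"])
w=ctrl.capture("wrist")[:,:,::-1];c=ctrl.capture("scene")[:,:,::-1]
cv2.imwrite("pics/f.png",np.hstack([cv2.resize(w[100:400,170:470],(400,400),interpolation=2),cv2.resize(c[190:340,290:440],(400,400),interpolation=2)]))
cv2.imwrite("pics/w6.png",w)
# predicted outline of the seated cassette tab/panel in both
R=q2R(s["ee_rot"]);C=np.array([536.7,-260.8,0])
X=R[:,1];
for z,h in((150,30),(120,60)):
    P=[C+X*h*k+[0,0,z] for k in(-1,1)]
    pw=(proj("wrist",P,s)-[170,100])*4/3;ps=(proj("scene",P)-[290,190])*8/3+[400,0]
    print(z,pw.round().tolist(),ps.round().tolist())
```

```text
11.9833 [ 536.3 -260.4  244.7] [-0.8  -0.21 -0.69] 0.42304339122390633
150 [[200.0, 130.0], [200.0, 237.0]] [[632.0, 144.0], [648.0, 92.0]]
120 [[200.0, 72.0], [200.0, 264.0]] [[621.0, 196.0], [652.0, 93.0]]
```

View pics/f.png

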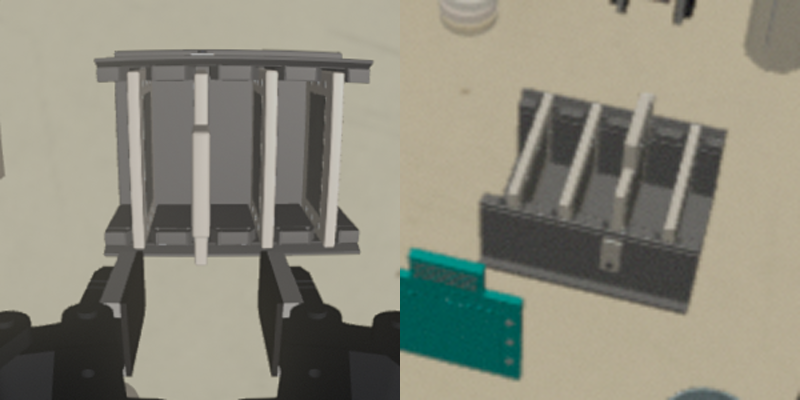

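```bash
python3 -c "
from rig import ctrl
print(ctrl.finish_job())"
```

```text
the job is handed in; nothing more can be done
None
```

I took the tall cassette by its grip tab out of the stand and lowered it into the free slot, the one in line with the clip. It touched the slot floor with about 6 N at the expected height. I then released it, backed the gripper about 120 mm straight up, and handed the job in at about 12 s of the 43 s allowed.

- **Seating:** the last wrist picture shows the cassette upright in the slot, with its panel and tab where a fully seated one should appear. The scene picture, judged by eye, agrees.
- **Other things:** the three short cassettes and the turquoise look-alike appear undisturbed in the last pictures. The petri stack, marker, mug and blue look-alike were not checked again at the end, but the gripper did not go near them.
- **Forces:** wrist force was low in every reading, at most about 6 N.
- **Disagreement:** the gripper read about 7 mm on the 10 mm tab. The cassette held steady in the grip, so I went on.

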